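# Fit two shelf trays on an incubation stand

### The arm

A 7-joint arm with a two-finger parallel gripper is mounted at the origin on the work surface. World frame = base frame: x ahead of the robot, y to its left, z up, the work surface at z = 0. Lengths are in m, angles in rad, forces in N, time in s.
With the tool pointing down it reaches from about 0.4 to 0.85 m from the base axis. Payload 10.4 kg.
Tool frame: the origin (TCP) lies on the front face of the gripper's body, between the roots of the fingers; the fingertips stand 73 mm ahead of it and the grasp point (between the pads) lies 54 mm ahead of it; x points along the fingers, y is the direction in which the jaws open and shut, and the axes are right-handed (so a half turn about x gives the same grasp; the last joint's range is limited). The gripper opens to 85 mm and grips with 20 to 120 N. Pads are 22 mm wide; open, the fingers measure 114 mm over their backs; the gripper's body (76 mm by 85 mm) begins 54 mm behind the grasp point. The pads swing forward as they close: fully open they stand 13 mm farther back than shut.
Start: joints at [-1.32, 0.332, -0.065, 1.46, 0.022, 1.35, -0.088], TCP at [0.169, 0.602, 0.304] pointing down, gripper open.
Joint ranges: [-2.6, 2.6], [-0.5, 2.12], [-1.47, 1.34], [0.16, 2.42], [-1.27, 4.41], [0.06, 2.06], [-2.6, 2.6]. Speed limits (rad/s): [2.22, 2.22, 2.79, 2.79, 3.14, 3.14, 3.14].

### API

Orientations are given as a unit quaternion [x, y, z, w].
In Python, from workcell import manip gives the robot as it stands. The module is installed in compiled form; this text tells all that it offers.
- The arm moves only by the tool arm_command, never from a script. Its argument "moves" is a list that holds one entry, the list of rows, each a list of 5 numbers: the closure, from 0 (fully open) to 1 (shut), then the shift along the tool's x, y, z in units of 25 mm (1.0 is 25 mm), then the turn about the tool's x in degrees. A call has 1 to 12 rows; each row shifts and turns the commanded pose from where the row before left it, along the tool's axes as they then stand; what a row does not reach is not made up. A row lasts 1/12 s, in which the tool goes at most 41.7 mm and 7.16 degrees, less where a joint would pass 70% of its speed; a pose out of reach is approached as far as the arm can. A call is refused whole if a number of a shift passes 1 or a number of a turn 7.16, either way. A call with a gripper value outside its range is refused whole. The fingers move at their own pace and stop on an object; "force" is the grip in N (left out, the last holds). Time passes only in rows, so rows that do not move let the fingers close. It gives the time, the measured TCP pose, the force and the opening at its end, in the units of the state.
- manip.get_obs(): the state, without advancing time (a new reading comes with each control period).
- manip.camera(name): name is "scene" or "top" or "wrist"; returns the picture (400x640x3 uint8, red, green, blue); there is no depth.
- manip.camera_info(name): a dict with "vfov" (degrees; the focal length in pixels is half the picture's height over the tangent of half this angle, whatever the lens; pixels are square), "cx", "cy" (the principal point, pixels), "pose" (4x4, takes a point from camera to world coordinates). Camera axes: x right, y down, z forward; pixel columns grow to the right and rows downward; lengths in m; the calibration is good to about 2 mm. A picture is of the moment at which its call begins: read the wrist's pose just before it. camera_info takes no time and is no camera call; for the wrist camera it gives the pose at the moment of the call.
- manip.hand_in(): hands the job in, once; it reports no verdict.
Trained networks look in the newest picture that a camera, given by its name, has taken for a name from the list of things; names that differ only in an ending like _2 or _b are one class to them, and where a whole thing is asked for, a point or a joint stands for the part that bears it (a point fixed in the world has none). Each returns a list of dicts, best first, with "confidence" (0 to 1); they miss things now and then, are a little off and sometimes report something else, mostly with a low value. They report only what shows in the picture. A call takes as long as a camera call. They do not tell look-alikes from the thing itself.
- manip.regions_of(query, camera): "mask" (400x640 bool, what is visible of it) and "rect" ([left, top, right, bottom] in pixels, round what is visible of it).
- manip.pinpoint(query, camera): "pixel" ([row, column] in pixels: a listed point, or the origin of a listed thing).
The state is a dict: "clock": time; "joint_pos": joint angles; "joint_velocities": joint speeds; "tau": joint torques, N m; "position": TCP position; "ee_rot": TCP orientation; "ft_force": force on the tool from outside, world axes, zero at the start; "torque": the same for the moment, N m; "grip_width": opening from 0.0 (shut) to 1.0 (fully open).
Only numpy, scipy, OpenCV 4.12 (cv2) and the standard library are available. Lean on these libraries where they do the work, as an engineer would, in place of code of your own. Each camera call takes 0.05 s, during which the arm holds its last target.

### The job

Put together the two-tier incubation stand: fit the aluminium tray with the wide holes over the three posts first and lower it all the way down onto the collars at their feet, then fit the tray with the narrow holes over the thin upper pins so that it lies level on the shoulders of the posts. Lower the trays with the gripper rather than letting them drop, both open side up, let go of them, and leave the jar, the mist bottle and the grey tub where they stand.

Things in the scene. Friction and masses are not known exactly. Their poses are not given: they have to be found in the camera images.
- stand: Fixed white board 230 (its x) x 110 (y) x 8 with three steel posts at x -70, y 0 and x +70, y -15/+15. Each post, heights above bench: dark collar 32 dia up to 30; shaft 18 dia to 100 (1 mm chamfer); pin 9 dia to 125, tapering to 4 dia at 132. Origin: centre of underside, on the bench; x towards the pair of posts, z up. A fitted tray has its x along the stand's x.
- lower_seat (a point): Point on the stand midway along it, 30 mm above the bench (level with the collar tops): where the origin of the wide-holed tray must come. Axes as the stand.
- upper_seat (a point): Point on the stand midway along it, 100 mm above the bench (level with the post shoulders): where the origin of the narrow-holed tray must come. Axes as the stand.
- lower_tray: Lower tray: bare aluminium channel, 190 (its x) x 64 (y) x 30 high; floor 6 thick, long sides turned up, 3 thick, full length. Three round 24 mm holes through the floor at x -70, y 0 and x +70, y -15/+15. 0.2 to 0.4 kg. Starts flat, open side up, beside the stand. Origin: centre of underside; x towards the pair of holes, z up. Grip across the outside of the long sides. They pass the shafts, stop on the collars.
- upper_tray: Upper tray: bare aluminium channel, 190 (its x) x 64 (y) x 30 high; floor 6 thick, long sides turned up, 3 thick, full length. Three round 15 mm holes through the floor at x -70, y 0 and x +70, y -15/+15. 0.2 to 0.4 kg. Starts flat, open side up, beside the stand. Origin: centre of underside; x towards the pair of holes, z up. Grip across the outside of the long sides. They pass only the pins, stop on the shaft tops.
- jar: Bystander: amber glass jar with steel lid, 72 dia, 85 high, beyond the stand. Origin: centre of its underside.
- mist_bottle: Bystander: pale translucent bottle with grey cap, 64 dia, 170 high, beyond the trays on the right (-y). Origin: centre of its underside.
- tub: Bystander: open grey plastic tub 120 x 160 x 80 high, beyond the trays on the left (+y). Origin: centre of its underside.
Things that resemble listed ones, but are neither listed nor needed, are in the scene too. Leave any brown look-alike of the upper_tray alone.

How it is judged:
On the way, in this order (a step that is already met when the one before it is completed fails the run):
1. the wide-holed tray lies level on the collars, let go, with the narrow-holed tray not yet on the stand (horizontal distance between lower_tray and lower_seat below 0.006 m and z of lower_tray in the frame of lower_seat between -0.003 and 0.003 m and angle between lower_tray's own z axis and vertical below 0.03 rad and angle between the x axis of lower_tray and the x axis of stand, either way round below 0.1 rad and contact force between the fingers and lower_tray below 0.2 N and horizontal distance between upper_tray and upper_seat above 0.03 m), for 0.2 s.
2. the narrow-holed tray lies level on the shoulders, let go (horizontal distance between upper_tray and upper_seat below 0.006 m and z of upper_tray in the frame of upper_seat between -0.003 and 0.003 m and angle between upper_tray's own z axis and vertical below 0.03 rad and angle between the x axis of upper_tray and the x axis of stand, either way round below 0.1 rad and contact force between the fingers and upper_tray below 0.2 N), for 0.2 s.
At the end, for the whole second after the job is handed in: Both trays are released and at rest, open side up: the wide-holed one on the collars and the narrow-holed one on the post shoulders, each within 3 mm of its seat's height, 6 mm of its centre, tilted less than 0.03 rad and within 0.1 rad of the stand's direction (all of step 2 and horizontal distance between lower_tray and lower_seat below 0.006 m and z of lower_tray in the frame of lower_seat between -0.003 and 0.003 m and angle between lower_tray's own z axis and vertical below 0.03 rad and angle between the x axis of lower_tray and the x axis of stand, either way round below 0.1 rad and linear speed of each of lower_tray, upper_tray below 0.02 m/s and contact force between the fingers and lower_tray below 0.2 N); the robot touches nothing.
It fails at once if the wide-holed tray is dropped onto the stand (moves faster than 0.45 m/s there with no finger on it, a fall of over 10 mm) (contact force between the fingers and lower_tray below 0.1 N and horizontal distance between lower_tray and stand below 0.06 m and linear speed of lower_tray above 0.45 m/s).
It fails at once if the narrow-holed tray is dropped onto the stand (moves faster than 0.45 m/s there with no finger on it, a fall of over 10 mm) (contact force between the fingers and upper_tray below 0.1 N and horizontal distance between upper_tray and stand below 0.06 m and linear speed of upper_tray above 0.45 m/s).
It fails at once if the jar is moved by more than 30 mm (distance of jar from where it was at the start of the episode above 0.03 m).
It fails at once if the mist bottle is moved by more than 30 mm (distance of mist_bottle from where it was at the start of the episode above 0.03 m).
It fails at once if the tub is moved by more than 30 mm (distance of tub from where it was at the start of the episode above 0.03 m).
It also fails if it takes over 64 s, if anything falls off the work surface, if the arm or the gripper's body presses on something with over 40 N, if the wrist force passes 120 N, or if a joint passes its speed limit or range.

## Working session

There is one attempt and no reset: what is moved stays moved. The work goes in short steps, Python scripts to look and compute and a tool call to move; the robot and the scene stay as the last step left them, time stands still between calls to the robot, and variables do not carry over. Pictures are saved under pics/ and viewed, and the job is handed in when it is done.

Besides the shell and the picture viewer there is one more tool, called as a command line: name --argument value ..., lists and objects as JSON in quotes. arm_command: Moves the arm, as the interface text tells. Its arguments: {"type":"object","properties":{"moves":{"type":"array","items":{"type":"array","items":{"type":"array","items":{"type":"number"}}}},"force":{"type":"number"}},"required":["moves"]}

```bash
mkdir -p pics; ls; cat > a.py <<'E'
from workcell import manip
import cv2,numpy as np
np.set_printoptions(precision=4,suppress=True)
def snap(cam,fn=None):
    info=manip.camera_info(cam); im=manip.camera(cam)
    if fn: cv2.imwrite('pics/'+fn+'.png',im[:,:,::-1])
    return im,info
def ray(info,r,c):
    f=200/np.tan(np.radians(info['vfov'])/2)
    d=np.array([(c-info['cx'])/f,(r-info['cy'])/f,1]); P=np.array(info['pose'])
    return P[:3,3],P[:3,:3]@d
def at(info,r,c,z):
    o,d=ray(info,r,c); return o+d*(z-o[2])/d[2]
def proj(info,p):
    f=200/np.tan(np.radians(info['vfov'])/2); P=np.array(info['pose'])
    q=P[:3,:3].T@(np.array(p)-P[:3,3]); return np.array([info['cy']+f*q[1]/q[2],info['cx']+f*q[0]/q[2]])
E
python3 - <<'E'
from a import *
print(manip.get_obs())
for c in ['scene','top','wrist']:
    im,i=snap(c,c+'0'); print(c,i)
E
```

```text
pics
{'clock': 0.0, 'joint_pos': array([-1.3196,  0.3329, -0.0647,  1.461 ,  0.0216,  1.3499, -0.0885]), 'joint_velocities': array([ 0.0008, -0.001 ,  0.0013,  0.0002,  0.0006,  0.0013, -0.0007]), 'tau': array([  0.0001, -62.5468,   0.0491, -39.159 ,   0.0162,   0.0102,
         0.    ]), 'position': array([0.1689, 0.6015, 0.3031]), 'ee_rot': array([ 0.096 ,  0.7005, -0.097 ,  0.7005]), 'ft_force': array([-0.0621,  0.4959, -0.0485]), 'torque': array([-0.0647,  0.0031, -0.0141]), 'grip_width': 0.9997491699956366}
scene {'vfov': 53.250942716313425, 'cx': 325.6318047869523, 'cy': 192.8470403528289, 'pose': array([[-0.3271,  0.732 , -0.5977,  1.3228],
       [ 0.945 ,  0.2576, -0.2017,  0.3837],
       [ 0.0063, -0.6307, -0.776 ,  1.1621],
       [ 0.    ,  0.    ,  0.    ,  1.    ]])}
top {'vfov': 43.28769769525201, 'cx': 326.1695279781649, 'cy': 200.03378054889976, 'pose': array([[-0.0267, -0.9946,  0.1006,  0.3105],
       [-0.9996,  0.0274,  0.0054,  0.1136],
       [-0.0081, -0.1004, -0.9949,  1.9115],
       [ 0.    ,  0.    ,  0.    ,  1.    ]])}
wrist {'vfov': 70.4192967746087, 'cx': 317.5435608224713, 'cy': 199.6538852644774, 'pose': array([[ 0.2701,  0.917 ,  0.2934,  0.0939],
       [ 0.9628, -0.257 , -0.0832,  0.6216],
       [-0.0009,  0.305 , -0.9524,  0.3728],
       [ 0.    ,  0.    ,  0.    ,  1.    ]])}
```

View pics/scene0.png

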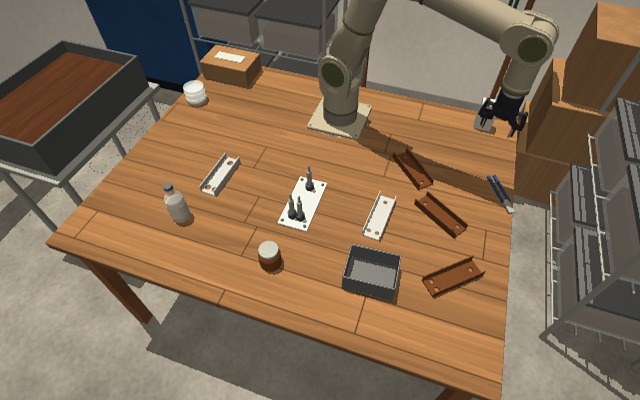

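View pics/top0.png

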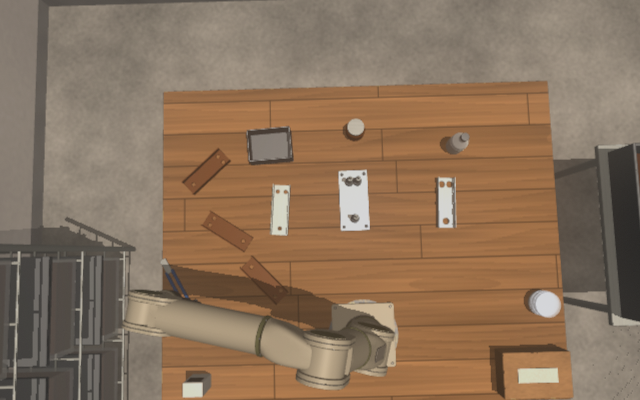

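View pics/wrist0.png

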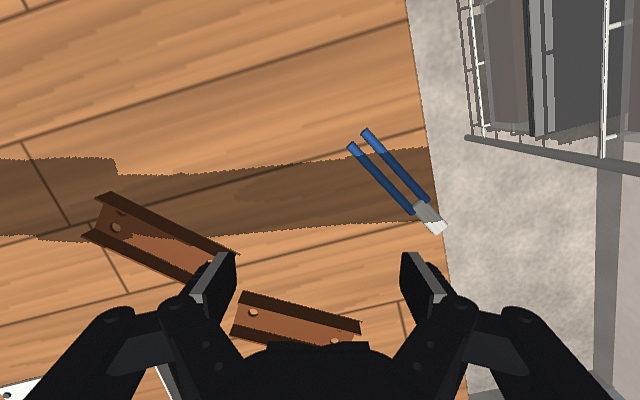

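```bash
python3 - <<'E'
from a import *
im,info=snap('top')
im2,info2=snap('scene')
for cam,I in (('top',info),('scene',info2)):
  for q in ['stand','lower_seat','upper_seat','lower_tray','upper_tray','jar','mist_bottle','tub']:
    z={'lower_seat':.03,'upper_seat':.1}.get(q,0)
    for d in manip.pinpoint(q,cam): print(cam,q,round(d['confidence'],2),np.round(d['pixel'],1),at(I,*d['pixel'],z))
print(manip.get_obs()['clock'])
E
```

```text
top stand 0.76 [198.3 354. ] [0.5075 0.0177 0.    ]
top lower_seat 0.65 [197.9 353.2] [0.506  0.0222 0.03  ]
top upper_seat 0.97 [195.8 356. ] [0.5061 0.0152 0.1   ]
top lower_tray 0.79 [200.3 445.4] [ 0.4903 -0.3295  0.    ]
top lower_tray 0.24 [211.  282.1] [0.4665 0.2927 0.    ]
top upper_tray 0.93 [230.5 229.6] [0.3977 0.4934 0.    ]
top upper_tray 0.9 [175.9 204.3] [0.6097 0.589  0.    ]
top upper_tray 0.85 [210.  282.1] [0.4703 0.2927 0.    ]
top upper_tray 0.57 [281.4 262.8] [0.2034 0.37   0.    ]
top jar 0.7 [130.6 353.6] [0.7704 0.0108 0.    ]
top mist_bottle 0.75 [146.3 451.1] [ 0.6982 -0.3619  0.    ]
top tub 0.74 [146.7 277.6] [0.7156 0.3056 0.    ]
scene stand 0.67 [201.4 298.4] [0.4995 0.0002 0.    ]
scene lower_seat 0.64 [176.1 221.1] [ 0.5049 -0.3097  0.03  ]
scene lower_seat 0.59 [196.8 301.8] [0.497 0.014 0.03 ]
scene lower_seat 0.41 [261.6 270.6] [0.7777 0.016  0.03  ]
scene upper_seat 0.89 [184.8 302.3] [0.4976 0.0191 0.1   ]
scene lower_tray 0.71 [176.9 220.2] [ 0.4881 -0.3294  0.    ]
scene upper_tray 0.92 [212.1 437.8] [0.3779 0.4941 0.    ]
scene upper_tray 0.92 [275.6 452.7] [0.6164 0.5799 0.    ]
scene upper_tray 0.86 [170.3 413.4] [0.2047 0.3706 0.    ]
scene upper_tray 0.59 [218.4 374.8] [0.4806 0.2858 0.    ]
scene jar 0.91 [261.5 273.5] [0.7598 0.0151 0.    ]
scene mist_bottle 0.88 [215.  181.8] [ 0.6954 -0.3709  0.    ]
scene tub 0.95 [280.7 368.9] [0.7229 0.3297 0.    ]
1.05
```

The two pale trays are at top-view (282,210) and (446,200), and their pair ends face away from the base. Three brown look-alikes stand at (206,172), (228,231) and (263,281). I'll take close crops to tell the wide holes from the narrow ones.

```bash
python3 - <<'E'
from a import *
im=cv2.imread('pics/scene0.png'); a=cv2.resize(im[140:205,190:250],None,fx=6,fy=6,interpolation=3); b=cv2.resize(im[185:250,350:410],None,fx=6,fy=6,interpolation=3)
cv2.imwrite('pics/crop.png',np.hstack([a,b]))
from scipy.spatial.transform import Rotation as R
print(R.from_quat(manip.get_obs()['ee_rot']).as_matrix())
i=manip.camera_info('wrist'); o=manip.get_obs(); M=R.from_quat(o['ee_rot']).as_matrix(); P=np.array(i['pose'])
print(M.T@(P[:3,3]-o['position'])); print(M.T@P[:3,:3])
E
```

```text
[[-0.      0.2704  0.9628]
 [ 0.0001  0.9628 -0.2704]
 [-1.      0.0001 -0.    ]]
[-0.0696 -0.001  -0.0776]
[[-0.0004 -0.305   0.9524]
 [ 1.      0.0002  0.0005]
 [-0.0003  0.9524  0.305 ]]
```

View pics/crop.png

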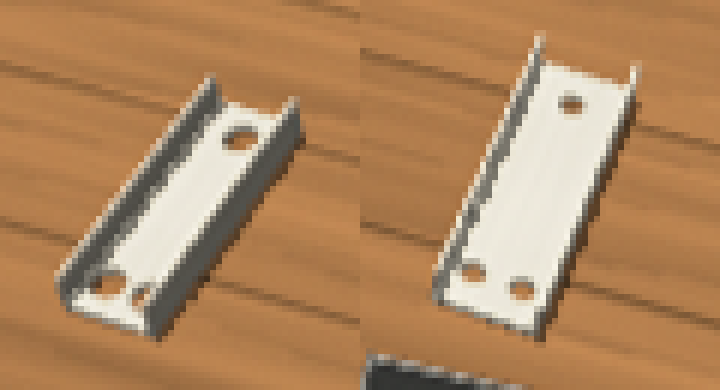

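The right tray (crop left) has the wide holes, so it is the lower tray. The left one has narrow holes, so it is the upper tray. First I'll go over the stand for a close look.

arm_command --moves '[[[0,0,0,1,-7.16],[0,0,0,1,-7.16],[0,0,-1,1,-1.4],[0,0,-1,1,0],[0,0,-1,1,0],[0,0,-1,1,0],[0,0,-1,1,0],[0,0,-1,1,0],[0,0,-1,1,0],[0,0,-1,0.5,0],[0,-0.5,-1,0,0],[0,-0.5,-1,0,0]]]'

```text
clock: 2.05
position: [0.4053, 0.3389, 0.3284]
ee_rot: [-0.0, 0.708, -0.001, 0.707]
ft_force: [-0.7, 0.2, 0.1]
grip_width: 0.997
```

arm_command --moves '[[[0,0,-1,0,0],[0,0,-1,0,0],[0,0,-1,0,0],[0,0,-1,0,0],[0,0,-1,0,0],[0,0,-1,0,0],[0,0,-1,0,0],[0,0,-1,0,0],[0,0,-1,0,0],[0,0,-1,0,0],[0,0,-0.5,0,0],[0,0,0,0,0]]]'

```text
clock: 3.05
position: [0.4051, 0.0758, 0.3292]
ee_rot: [0.001, 0.707, -0.001, 0.707]
ft_force: [0.3, -0.6, 0.7]
grip_width: 0.997
```

```bash
cat >> a.py <<'E'
from scipy.spatial.transform import Rotation as R
def st():
    o=manip.get_obs(); M=R.from_quat(o['ee_rot']).as_matrix()
    print('t',round(o['clock'],2),'tcp',o['position'],'yaw(y axis)',round(np.degrees(np.arctan2(-M[0,1],M[1,1])),2),'xdown',M[:,0],'F',o['ft_force'],'w',round(o['grip_width'],3)); return o,M
E
python3 - <<'E'
from a import *
st(); im,i=snap('wrist','w1')
for q in ['stand','lower_seat','upper_seat']:
    for d in manip.pinpoint(q,'wrist'): print(q,d['confidence'],d['pixel'],at(i,*d['pixel'],{'stand':0,'lower_seat':.03,'upper_seat':.1}[q]))
E
```

```text
t 3.05 tcp [0.4051 0.0758 0.3292] yaw(y axis) -0.19 xdown [ 0.0007  0.0007 -1.    ] F [ 0.3379 -0.6459  0.6792] w 0.997
stand 0.79 [229.6, 280.4] [0.5031 0.0181 0.    ]
lower_seat 0.83 [234.6, 277.0] [0.4976 0.0172 0.03  ]
upper_seat 0.91 [262.5, 270.5] [0.5015 0.0187 0.1   ]
```

View pics/w1.png

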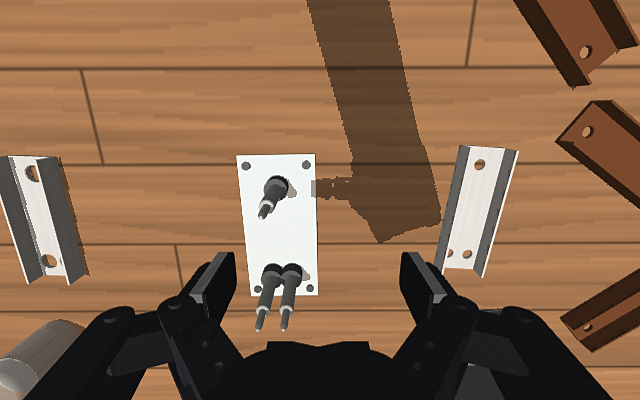

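The stand shows fully: board corners near (236,154), (315,154), (317,295) and (249,297), and pin tips near (262,216), (259,330) and (284,330). Next I'll fit its pose from the board outline.

```bash
cat >> a.py <<'E'
def white(im,lo=150):
    h=cv2.cvtColor(im,cv2.COLOR_RGB2HSV); return ((h[...,1]<60)&(h[...,2]>lo)).astype(np.uint8)
E
python3 - <<'E'
from a import *
im=cv2.imread('pics/w1.png')[:,:,::-1].copy(); i=manip.camera_info('wrist')
m=white(im); n,l,s,c=cv2.connectedComponentsWithStats(m)
k=l[200,245+5]; print(s[k])
ys,xs=np.where(l==k); pts=np.array([xs,ys]).T.astype(np.float32)
h=cv2.convexHull(pts)[:,0]
print(cv2.approxPolyDP(h,4,True)[:,0].tolist())
W=np.array([at(i,p[1],p[0],.008)[:2] for p in h],np.float32)
print(cv2.minAreaRect(W*1000))
for c in [(217,262),(330,259.5),(331,284)]: print('tip',at(i,*c,.132))
for p in cv2.approxPolyDP(h,4,True)[:,0]: print(p,at(i,p[1],p[0],.008))
b=cv2.resize(im[140:345,225:335],None,fx=2.8,fy=2.8,interpolation=2); cv2.imwrite('pics/c1.png',b[:,:,::-1])
E
```

```text
[ 236  154   82  142 8124]
[[317.0, 294.0], [251.0, 295.0], [237.0, 155.0], [314.0, 154.0]]
((500.6164245605469, 22.48712921142578), (228.55250549316406, 108.62586975097656), 1.1780169010162354)
tip [0.4308 0.0227 0.132 ]
tip [0.571  0.0118 0.132 ]
tip [0.5723 0.0401 0.132 ]
[317. 294.] [0.6125 0.0783 0.008 ]
[251. 295.] [ 0.6146 -0.0287  0.008 ]
[237. 155.] [ 0.3877 -0.0323  0.008 ]
[314. 154.] [0.3861 0.0737 0.008 ]
```

View pics/c1.png

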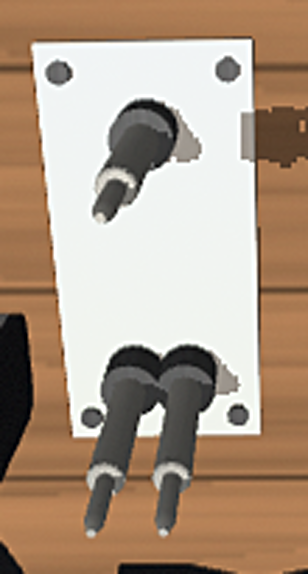

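arm_command --moves '[[[0,0,-1,0,0],[0,0,-1,0,0],[0,0,-1,0,0],[0,0,-1,0,0],[0,0,-1,0,0],[0,0,-1,0,0],[0,0,-1,0,0],[0,0,-1,0,0],[0,0,-1,0,0],[0,0,-1,0,0],[0,0,-1,0,0],[0,0,-1,0,0]]]'

```text
clock: 4.25
position: [0.4057, -0.2219, 0.329]
ee_rot: [-0.001, 0.707, 0.001, 0.707]
ft_force: [-0.3, -0.3, 0.3]
grip_width: 0.998
```

arm_command --moves '[[[0,0,-1,0,0],[0,0,-1,0,0],[0,0,-1,0,0],[0,0,-1,0,0],[0,0,0,0,0],[0,0,0,0,0]]]'

```text
clock: 4.75
position: [0.4057, -0.3219, 0.3285]
ee_rot: [-0.0, 0.708, -0.001, 0.707]
ft_force: [-0.3, -0.0, 0.5]
grip_width: 1.0
```

```bash
python3 - <<'E'
from a import *
st(); im,i=snap('wrist','w2')
for q in ['lower_tray']:
    for d in manip.pinpoint(q,'wrist'): print(q,d['confidence'],d['pixel'],at(i,*d['pixel'],0))
E
```

```text
t 4.75 tcp [ 0.4057 -0.3219  0.3285] yaw(y axis) -0.02 xdown [-0.0017 -0.0012 -1.    ] F [-0.2617 -0.0045  0.5243] w 1.0
lower_tray 0.65 [218.4, 313.5] [ 0.4843 -0.3292  0.    ]
```

View pics/w2.png

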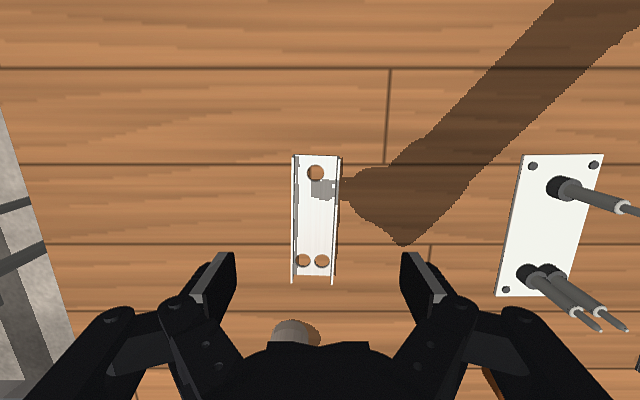

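The wide-holed tray lies at columns 291–340, rows 155–283. Its holes are at (315,173), (303,261) and (322,261). I'll measure it in a zoomed crop.

```bash
python3 - <<'E'
from a import *
im=cv2.imread('pics/w2.png'); i=manip.camera_info('wrist')
b=cv2.resize(im[145:295,280:355],None,fx=4,fy=4,interpolation=0); cv2.imwrite('pics/c2.png',b)
for c in [(173,315.5),(261,303),(261,322)]: print(at(i,*c,.006))
E
```

```text
[ 0.414  -0.3241  0.006 ]
[ 0.554  -0.3436  0.006 ]
[ 0.5539 -0.3139  0.006 ]
```

View pics/c2.png

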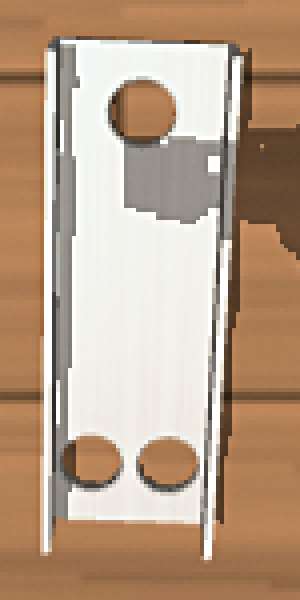

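arm_command --moves '[[[0,0.5,0,0.8,1.9],[0,0.9,-0.08,0.8,0],[0,0.9,0,0.8,0],[0,0.9,0,0.73,0],[0,1,0,0,0],[0,1,0,0,0],[0,1,0,0,0],[0,1,0,0,0],[0,1,0,0,0],[0,0.8,0,0,0],[0,0,0,0,0],[0,0,0,0,0]]]'

```text
clock: 5.85
position: [0.4836, -0.3242, 0.1036]
ee_rot: [0.011, 0.707, -0.01, 0.707]
ft_force: [-0.2, -1.2, 1.4]
grip_width: 1.002
```

```bash
python3 - <<'E'
from a import *
st(); im,i=snap('wrist','w3')
E
```

```text
t 5.85 tcp [ 0.4836 -0.3242  0.1036] yaw(y axis) -1.78 xdown [-0.0012  0.0014 -1.    ] F [-0.1986 -1.2333  1.4125] w 1.002
```

View pics/w3.png

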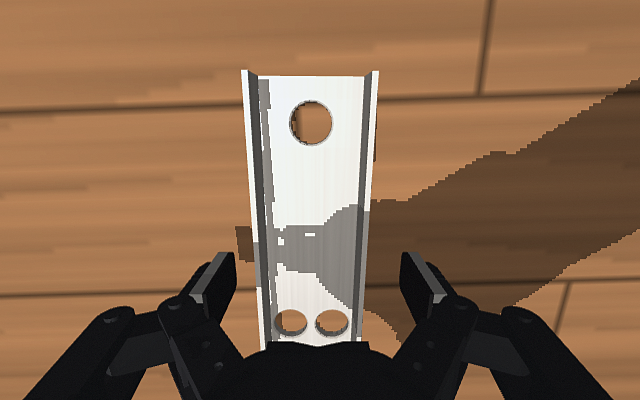

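arm_command --moves '[[[0,0.7,-0.09,0,0],[0,0.56,0,0,0],[0,0,0,0,0],[0,0,0,0,0],[1,0,0,0,0],[1,0,0,0,0],[1,0,0,0,0],[1,0,0,0,0],[1,0,0,0,0],[1,0,0,0,0]]]' --force 50

```text
clock: 6.73
position: [0.4837, -0.3282, 0.0735]
ee_rot: [0.011, 0.706, -0.012, 0.708]
ft_force: [-2.1, 1.4, 6.8]
grip_width: 0.733
```

```bash
python3 - <<'E'
from a import *
st()
E
```

```text
t 6.73 tcp [ 0.4837 -0.3282  0.0735] yaw(y axis) -1.87 xdown [ 0.0014 -0.0003 -1.    ] F [-2.0911  1.3629  6.8148] w 0.733
```

arm_command --moves '[[[1,-0.3,0,0,0],[1,-0.6,0,0,0],[1,-0.8,0,0,0],[1,-0.8,0,0,0],[1,-0.8,0,0,0],[1,-0.8,0,0,0],[1,-0.8,0,0,0],[1,-0.8,0,0,0],[1,-0.6,0,0,0],[1,-0.3,0,0,0],[1,0,0,0,0],[1,0,0,0,0]]]'

```text
clock: 7.73
position: [0.4831, -0.3277, 0.2374]
ee_rot: [0.012, 0.707, -0.011, 0.707]
ft_force: [-0.6, 0.8, -3.9]
grip_width: 0.739
```

```bash
python3 - <<'E'
from a import *
st(); im,i=snap('wrist','w4')
E
```

```text
t 7.73 tcp [ 0.4831 -0.3277  0.2374] yaw(y axis) -1.86 xdown [ 0.0004  0.0003 -1.    ] F [-0.5825  0.7654 -3.9108] w 0.739
```

View pics/w4.png

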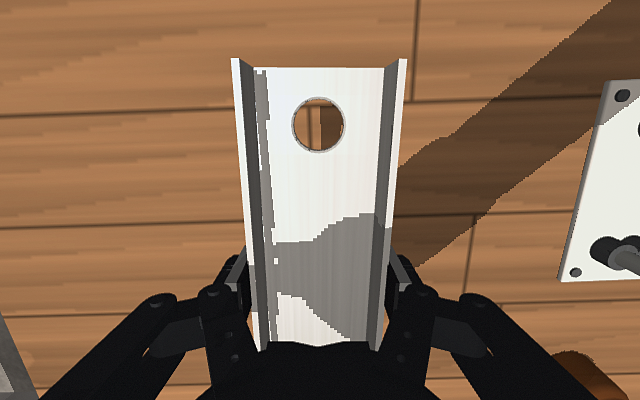

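```bash
cat >> a.py <<'E'
def hole(im,r,c,rad=60):
    # ellipse centre of the hole: non-white blob in tray near (r,c)
    h=cv2.cvtColor(im,cv2.COLOR_RGB2HSV); m=(h[...,1]>70).astype(np.uint8)
    n,l,s,ce=cv2.connectedComponentsWithStats(m); k=l[r,c]
    cn,_=cv2.findContours((l==k).astype(np.uint8),cv2.RETR_EXTERNAL,cv2.CHAIN_APPROX_NONE)
    return cv2.fitEllipse(max(cn,key=len)),s[k]
E
python3 - <<'E'
from a import *
im=cv2.imread('pics/w4.png')[:,:,::-1].copy(); i=manip.camera_info('wrist'); o,M=st()
print(hole(im,125,335))
(e,_,_),_=hole(im,125,335)
w=at(i,e[1],e[0],.1699); print(w, M.T@(w-o['position']))
for c in [(60,234),(60,404)]:
  w=at(i,*c,.1939); print(M.T@(w-o['position']))
for c in [(68,255),(68,382)]:
  w=at(i,*c,.1699); print(M.T@(w-o['position']))
E
```

```text
t 7.78 tcp [ 0.483  -0.3275  0.2368] yaw(y axis) -1.86 xdown [-0.0007  0.0006 -1.    ] F [-0.1405  0.7533 -1.9311] w 0.74
(((318.0090026855469, 124.15324401855469), (48.1165657043457, 49.55763244628906), 2.999715566635132), array([ 294,   99,   49,   51, 1941], dtype=int32))
[ 0.4118 -0.326   0.1699] [ 0.0669 -0.0008 -0.0711]
[ 0.0429 -0.0311 -0.0946]
[ 0.043   0.0301 -0.0947]
[ 0.0669 -0.0285 -0.095 ]
[ 0.067   0.0274 -0.095 ]
```

arm_command --moves '[[[1,0,0,0.1,-3.06],[1,0,0.4,0.2,0],[1,0,0.7,0.2,0],[1,0,1,0.2,0],[1,0,1,0.2,0],[1,0,1,0.14,0],[1,0,1,0,0],[1,0,1,0,0],[1,0,1,0,0],[1,0,1,0,0],[1,0,1,0,0],[1,0,1,0,0]]]'

```text
clock: 8.78
position: [0.5034, -0.0729, 0.2367]
ee_rot: [-0.007, 0.707, 0.007, 0.707]
ft_force: [0.3, 0.7, -2.3]
grip_width: 0.737
```

arm_command --moves '[[[1,0,1,0,0],[1,0,1,0,0],[1,0,0.9,0,0],[1,0,0.6,0,0],[1,0,0.4,0,0],[1,0,0,0,0],[1,0,0,0,0],[1,0,0,0,0]]]'

```text
clock: 9.45
position: [0.5019, 0.0213, 0.2372]
ee_rot: [-0.007, 0.707, 0.007, 0.707]
ft_force: [-0.9, -0.7, -3.1]
grip_width: 0.743
```

```bash
python3 - <<'E'
from a import *
st(); im,i=snap('wrist','w5')
im,i=snap('scene','s5')
b=cv2.resize(im[100:260,220:400],None,fx=4,fy=3.7,interpolation=2); cv2.imwrite('pics/s5c.png',b[:,:,::-1])
E
```

```text
t 9.45 tcp [0.5019 0.0213 0.2372] yaw(y axis) 1.09 xdown [-0.0003 -0.0005 -1.    ] F [-0.9324 -0.6989 -3.0522] w 0.743
```

View pics/w5.png

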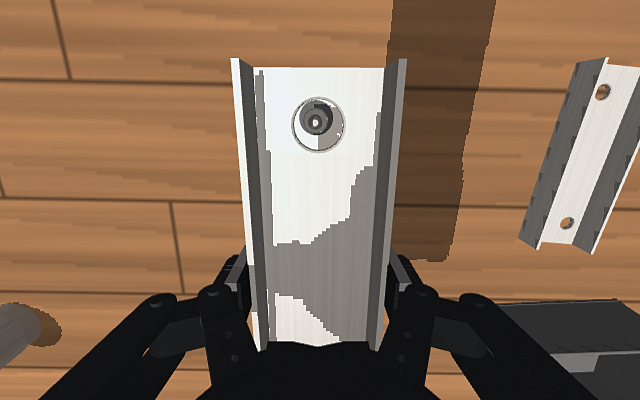

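View pics/s5c.png

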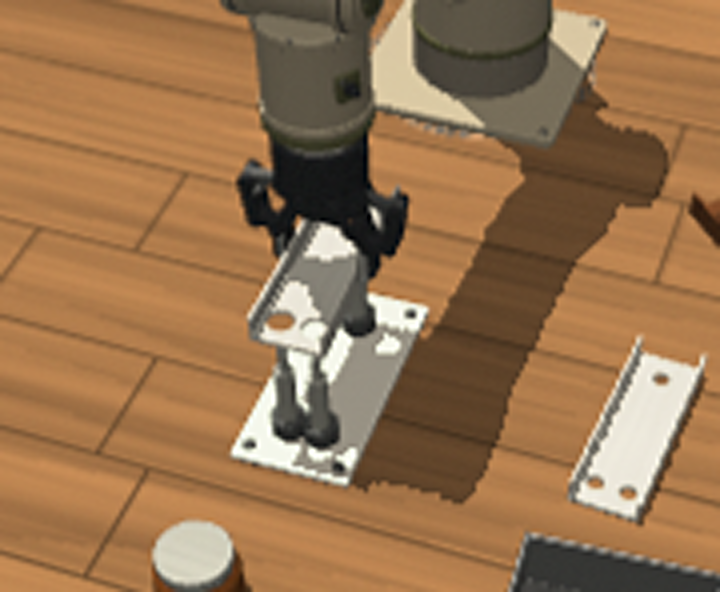

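The pin tip shows inside the single hole at about (317,122). I'll work out the offset.

```bash
python3 - <<'E'
from a import *
im=cv2.imread('pics/w5.png'); i=manip.camera_info('wrist'); o,M=st()
b=cv2.resize(im[90:160,285:350],None,fx=8,fy=8,interpolation=0); cv2.imwrite('pics/c5.png',b)
P=o['position']
print('hole',M.T@(at(i,124.3,318,P[2]-.0675)-P))
for z in (.100,.125,.132):
  w=at(i,122.5,316.5,z); print(z,w,M.T@(w-P))
E
```

```text
t 9.55 tcp [0.502  0.0212 0.2373] yaw(y axis) 1.06 xdown [-0.0001 -0.0002 -1.    ] F [-0.2595 -0.2464 -2.5406] w 0.739
hole [ 0.0675 -0.0008 -0.0711]
0.1 [0.4332 0.0182 0.1   ] [ 0.1374 -0.0017 -0.0688]
0.125 [0.4321 0.0182 0.125 ] [ 0.1124 -0.0016 -0.0699]
0.132 [0.4318 0.0182 0.132 ] [ 0.1054 -0.0016 -0.0702]
```

View pics/c5.png

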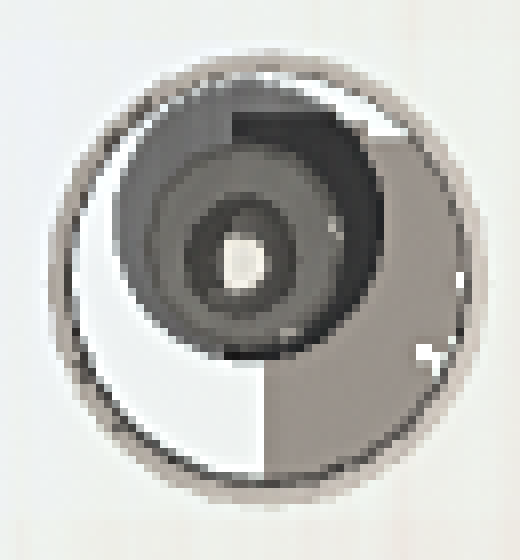

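arm_command --moves '[[[1,0.5,-0.07,0.04,0],[1,0.5,0,0,0],[1,0,0,0,0],[1,0,0,0,0]]]'

```text
clock: 9.88
position: [0.5027, 0.0199, 0.2122]
ee_rot: [-0.007, 0.707, 0.007, 0.707]
ft_force: [-0.9, -0.7, -1.8]
grip_width: 0.739
```

```bash
python3 - <<'E'
from a import *
im,i=snap('wrist','w6');o,M=st()
a=cv2.resize(im[90:160,285:350],None,fx=6,fy=6,interpolation=0)
im2,i2=snap('scene','s6')
b=cv2.resize(im2[170:230,275:315],None,fx=9,fy=7,interpolation=0)
cv2.imwrite('pics/c6.png',np.hstack([a,b])[:,:,::-1])
P=o['position']
# predicted hole & pin px in scene
for zt in (-.07,):
  for y in (-.015,.015):
    h=P+M@np.array([.0675,-.0008+y,.069]); print('hole',proj(i2,h))
c0=P+M@np.array([0,-.0008,-.0005])
E
```

```text
t 9.93 tcp [0.5031 0.0201 0.2128] yaw(y axis) 1.13 xdown [-0.     -0.0002 -1.    ] F [-0.2397  0.1127 -1.4247] w 0.74
hole [191.2349 289.7438]
hole [193.4537 298.2911]
```

View pics/c6.png

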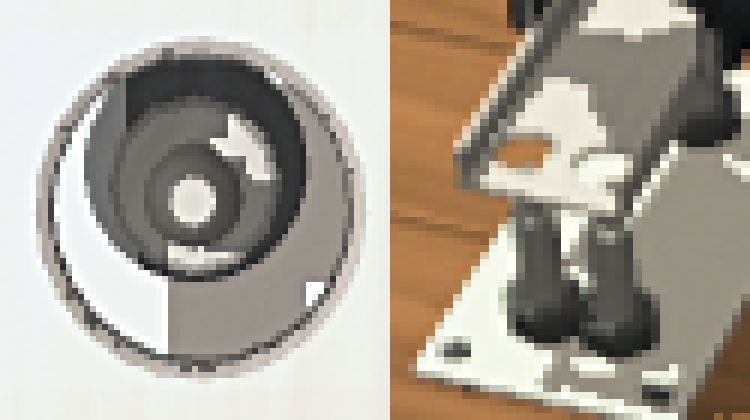

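```bash
python3 - <<'E'
from a import *
o,M=st(); i2=manip.camera_info('scene'); P=o['position']
for y in (-.015,.015):
  h=P+M@np.array([.0675,-.0008+y,.0695])
  for z in (.132,.09,.06,.03,.008): print(y,z,proj(i2,[h[0],h[1],z]))
im2=cv2.imread('pics/s6.png')
b=cv2.resize(im2[180:230,275:325],None,fx=12,fy=12,interpolation=0); cv2.imwrite('pics/c6b.png',b)
E
```

```text
t 9.98 tcp [0.5033 0.0204 0.213 ] yaw(y axis) 1.15 xdown [ 0.0006  0.0001 -1.    ] F [ 0.0292 -0.0128 -1.7526] w 0.737
-0.015 0.132 [193.951  289.9904]
-0.015 0.09 [201.7177 290.7691]
-0.015 0.06 [207.0406 291.3028]
-0.015 0.03 [212.1868 291.8188]
-0.015 0.008 [215.8535 292.1864]
0.015 0.132 [196.1613 298.4764]
0.015 0.09 [203.9073 299.0536]
0.015 0.06 [209.2152 299.4491]
0.015 0.03 [214.3461 299.8314]
0.015 0.008 [218.0014 300.1038]
```

View pics/c6b.png

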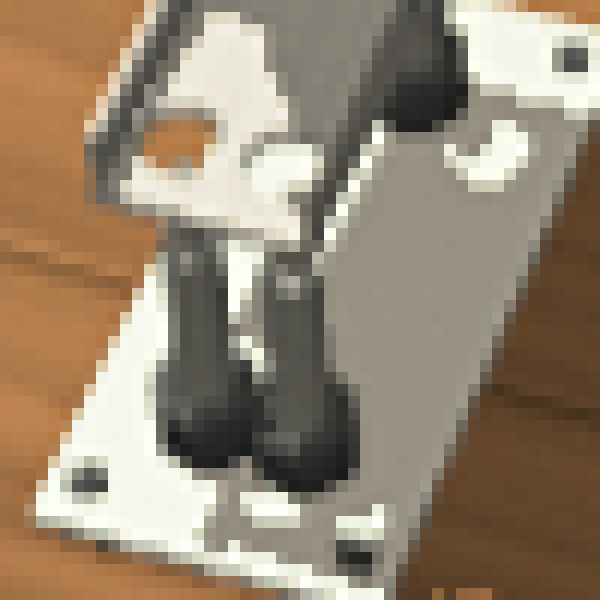

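arm_command --moves '[[[1,0.25,-0.02,0,0],[1,0.25,0,0,0],[1,0.25,0,0,0],[1,0.25,0,0,0],[1,0.25,0,0,0],[1,0.15,0,0,0],[1,0,0,0,0],[1,0,0,0,0]]]'

```text
clock: 10.65
position: [0.503, 0.0202, 0.1772]
ee_rot: [-0.007, 0.707, 0.007, 0.707]
ft_force: [0.1, -0.6, -1.8]
grip_width: 0.737
```

```bash
python3 - <<'E'
from a import *
im,i=snap('wrist','w7');o,M=st()
a=cv2.resize(im[90:160,285:350],None,fx=6,fy=6,interpolation=0)
im2,i2=snap('scene','s7')
b=cv2.resize(im2[180:230,275:325],None,fx=8,fy=8.4,interpolation=0)
cv2.imwrite('pics/c7.png',np.hstack([a,b])[:,:,::-1])
E
```

```text
t 10.7 tcp [0.5031 0.0202 0.1775] yaw(y axis) 1.19 xdown [ 0.0001 -0.0001 -1.    ] F [ 0.4489 -0.287  -1.9153] w 0.739
```

View pics/c7.png

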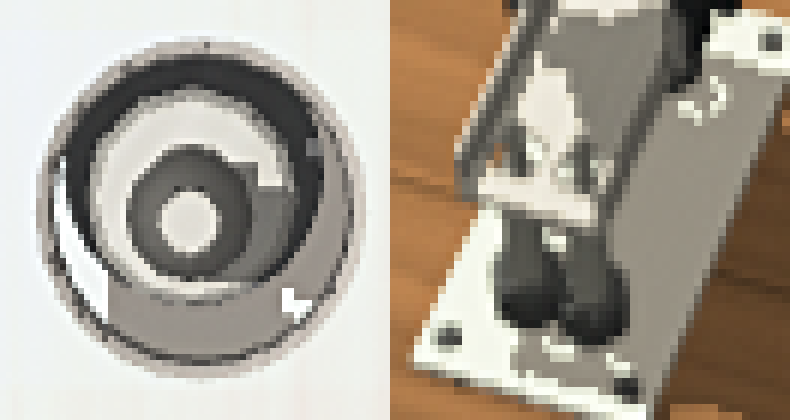

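```bash
python3 - <<'E'
from a import *
o,M=st(); i=manip.camera_info('wrist'); P=o['position']
f=lambda r,c,z:(M.T@(at(i,r,c,z)-P))[1:]*1000
print('hole',f(124.2,318.3,P[2]-.0675),'ring',f(121.3,316.8,.1),'tip',f(126.3,316.2,.132))
E
```

```text
t 10.75 tcp [0.5032 0.0202 0.1776] yaw(y axis) 1.19 xdown [ 0.0004  0.0001 -1.    ] F [ 0.4101 -0.7521 -2.5555] w 0.739
hole [ -0.6604 -71.1262] ring [ -1.3831 -72.0276] tip [ -1.553  -71.4155]
```

arm_command --moves '[[[1,0.1,-0.03,-0.03,0],[1,0.2,0,0,0],[1,0.3,0,0,0],[1,0.3,0,0,0],[1,0.4,0,0,0],[1,0.4,0,0,0],[1,0.4,0,0,0],[1,0.3,0,0,0],[1,0.2,0,0,0],[1,0,0,0,0],[1,0,0,0,0]]]'

```text
clock: 11.67
position: [0.5023, 0.0193, 0.1122]
ee_rot: [-0.007, 0.707, 0.007, 0.707]
ft_force: [-0.3, -0.6, -1.7]
grip_width: 0.741
```

```bash
python3 - <<'E'
from a import *
im,i=snap('wrist','w8');o,M=st()
im2,i2=snap('scene','s8')
b=cv2.resize(im2[140:240,240:340],None,fx=4,fy=4,interpolation=0)
cv2.imwrite('pics/c8.png',np.hstack([im[:,160:480],b])[:,:,::-1])
E
```

```text
t 11.72 tcp [0.5025 0.0194 0.1126] yaw(y axis) 1.18 xdown [ 0.0003  0.     -1.    ] F [ 0.7321 -0.8654 -2.2081] w 0.741
```

View pics/c8.png

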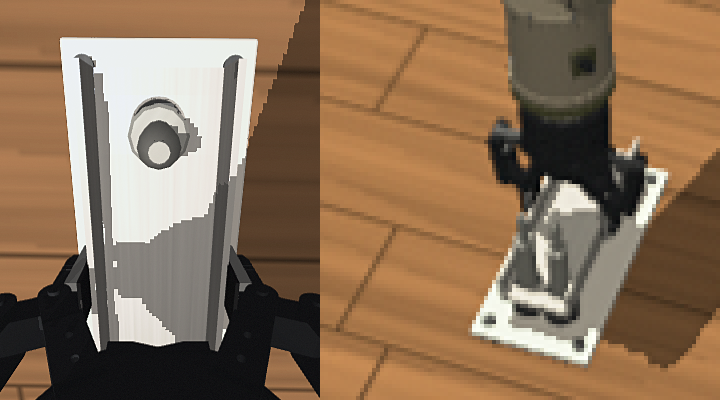

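arm_command --moves '[[[1,0.16,0,0,0],[1,0.12,0,0,0],[1,0.06,0,0,0],[1,0,0,0,0],[1,0,0,0,0]]]'

```text
clock: 12.18
position: [0.5023, 0.0195, 0.1038]
ee_rot: [-0.007, 0.707, 0.007, 0.707]
ft_force: [0.1, -0.1, -2.3]
grip_width: 0.741
```

```bash
python3 - <<'E'
from a import *
st()
E
```

```text
t 12.18 tcp [0.5023 0.0195 0.1038] yaw(y axis) 1.19 xdown [-0.0001 -0.     -1.    ] F [ 0.0767 -0.1291 -2.2828] w 0.741
```

arm_command --moves '[[[1,0.05,0,0,0],[1,0,0,0,0],[1,0,0,0,0]]]'

```text
clock: 12.43
position: [0.5024, 0.0194, 0.1035]
ee_rot: [-0.007, 0.707, 0.008, 0.707]
ft_force: [-7.0, -0.8, 13.2]
grip_width: 0.738
```

arm_command --moves '[[[1,0.04,0,0,0],[1,0,0,0,0],[1,0,0,0,0]]]'

```text
clock: 12.68
position: [0.5024, 0.0194, 0.1034]
ee_rot: [-0.007, 0.707, 0.008, 0.707]
ft_force: [-14.8, -0.7, 31.2]
grip_width: 0.74
```

Contact is clear (31 N). I'll relax the push, then let go.

arm_command --moves '[[[1,-0.05,0,0,0],[0.6,0,0,0,0],[0,0,0,0,0],[0,0,0,0,0],[0,0,0,0,0],[0,0,0,0,0],[0,0,0,0,0],[0,-0.3,0,0,0],[0,-0.6,0,0,0],[0,-0.8,0,0,0],[0,-0.8,0,0,0],[0,-0.8,0,0,0]]]'

```text
clock: 13.68
position: [0.5022, 0.0192, 0.1867]
ee_rot: [-0.007, 0.707, 0.007, 0.707]
ft_force: [0.1, -0.2, 0.1]
grip_width: 1.001
```

arm_command --moves '[[[0,-0.9,0,-0.3,0],[0,-0.9,0,-0.7,0],[0,-0.9,0,-0.7,0],[0,-0.9,0,-0.7,0],[0,-0.9,0,-0.7,0],[0,-0.9,0,-0.5,0],[0,0,0,0,0],[0,0,0,0,0]]]'

```text
clock: 14.35
position: [0.4124, 0.0174, 0.3217]
ee_rot: [-0.006, 0.706, 0.008, 0.708]
ft_force: [0.4, -0.2, -0.3]
grip_width: 0.998
```

```bash
python3 - <<'E'
from a import *
im,i=snap('wrist','w9');o,M=st()
im2,i2=snap('scene','s9')
b=cv2.resize(im2[140:240,240:340],None,fx=4,fy=4,interpolation=0)
cv2.imwrite('pics/c9.png',np.hstack([im[:,160:480],b])[:,:,::-1])
E
```

```text
t 14.4 tcp [0.4124 0.0174 0.3207] yaw(y axis) 1.19 xdown [ 0.0011  0.0013 -1.    ] F [-0.3188 -0.7405  0.8849] w 0.998
```

View pics/c9.png

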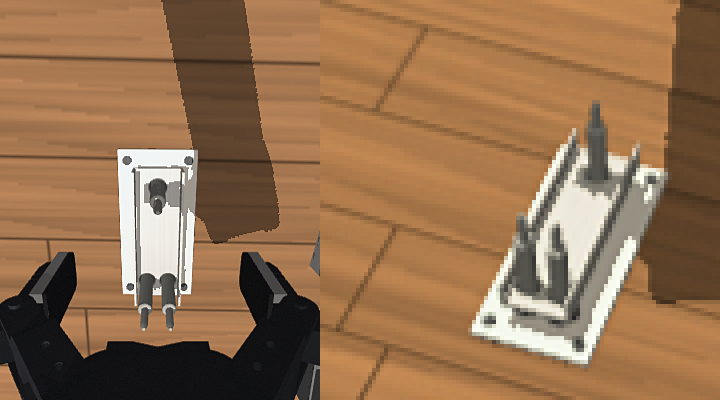

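The lower tray is seated with the posts through its holes. I'll use this view for a finer fix on the pin tips.

```bash
python3 - <<'E'
from a import *
im=cv2.imread('pics/w9.png')
a=cv2.resize(im[185:225,300:335],None,fx=12,fy=12,interpolation=0); b=cv2.resize(im[300:340,295:345],None,fx=8,fy=12,interpolation=0)
cv2.imwrite('pics/c9b.png',np.hstack([a,b]))
E
```

View pics/c9b.png

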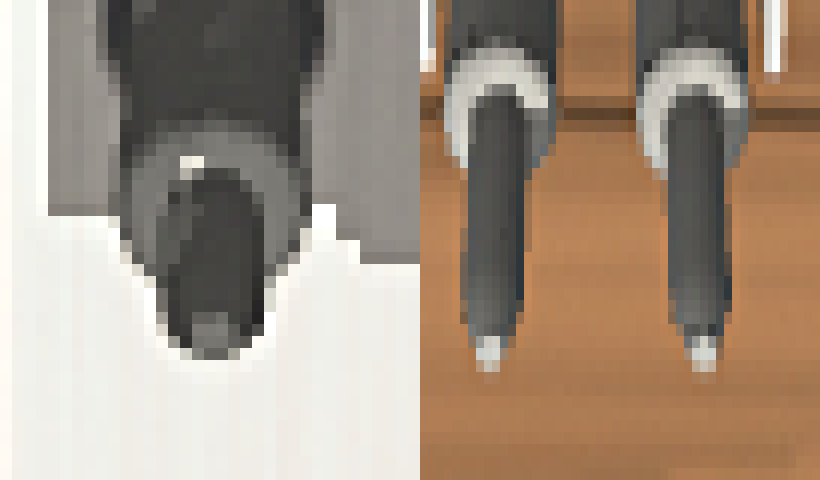

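```bash
python3 - <<'E'
from a import *
i=manip.camera_info('wrist'); o,M=st()
p=[at(i,*c,.132) for c in [(212,317),(328.8,303),(328.8,330)]]
for q in p: print(q, M.T@(q-o['position']))
m=(p[1]+p[2])/2; d=m-p[0]; print('len',np.linalg.norm(d),'yaw',np.degrees(np.arctan2(d[1],d[0])),'centre',(m+p[0])/2, 'sep',np.linalg.norm(p[1]-p[2]))
E
```

```text
t 14.45 tcp [0.4123 0.0174 0.32  ] yaw(y axis) 1.18 xdown [-0.0002  0.0002 -1.    ] F [ 0.7546 -1.419  -0.3894] w 1.0
[0.4294 0.0163 0.132 ] [ 0.188  -0.0015  0.0171]
[0.5687 0.0035 0.132 ] [ 0.188  -0.0172  0.1561]
[0.5681 0.0337 0.132 ] [0.188  0.013  0.1561]
len 0.13899738550536755 yaw 0.9284918409454219 centre [0.4989 0.0175 0.132 ] sep 0.030175070410117133
```

arm_command --moves '[[[0,0,0.5,0,0],[0,0,1,0,0],[0,0,1,0,0],[0,0,1,0,0],[0,0,1,0,0],[0,0,1,0,0],[0,0,1,0,0],[0,0,1,0,0],[0,0,1,0,0],[0,0,1,0,0],[0,0,1,0,0],[0,0,0.5,0,0]]]'

```text
clock: 15.45
position: [0.4053, 0.2961, 0.3187]
ee_rot: [-0.009, 0.708, 0.008, 0.706]
ft_force: [-0.4, -0.0, -0.1]
grip_width: 0.994
```

arm_command --moves '[[[0,0,0,0,0],[0,0,0,0,0]]]'

```text
clock: 15.62
position: [0.4065, 0.2926, 0.3193]
ee_rot: [-0.008, 0.707, 0.007, 0.707]
ft_force: [-0.3, 0.5, 0.0]
grip_width: 0.997
```

```bash
python3 - <<'E'
from a import *
st(); im,i=snap('wrist','w10')
E
```

```text
t 15.62 tcp [0.4065 0.2926 0.3193] yaw(y axis) 1.22 xdown [-0.001  -0.0022 -1.    ] F [-0.2806  0.4959  0.0389] w 0.997
```

View pics/w10.png

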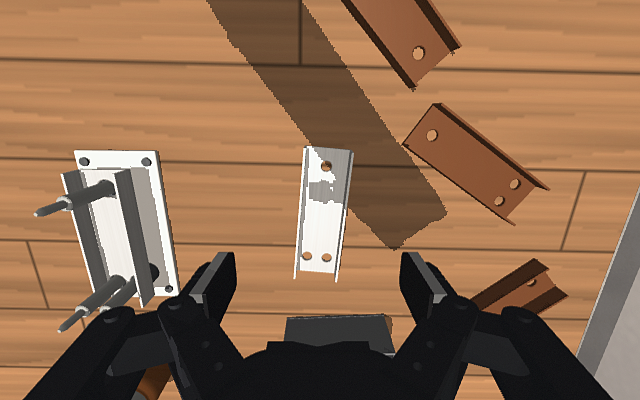

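The upper tray has small holes at (326,166), (307,256) and (327,258). The brown trays are well to the right.

```bash
python3 - <<'E'
from a import *
i=manip.camera_info('wrist'); o,M=st()
im=cv2.imread('pics/w10.png'); 
cv2.imwrite('pics/c10.png',cv2.resize(im[140:285,285:360],None,fx=4,fy=4,interpolation=0))
p=[at(i,*c,.006) for c in [(166,326.3),(256,306.6),(257.5,326.7)]]
m=(p[1]+p[2])/2; d=m-p[0]; c=(m+p[0])/2
print('len',np.linalg.norm(d),'yaw',np.degrees(np.arctan2(d[1],d[0])),'c',c,'sep',np.linalg.norm(p[1]-p[2]),M.T@(c-o['position']))
E
```

```text
t 15.67 tcp [0.4068 0.2917 0.3197] yaw(y axis) 1.14 xdown [-0.0008 -0.0016 -1.    ] F [ 0.3829 -0.1436  0.2877] w 0.997
len 0.13994674932142978 yaw -4.303156580255064 c [0.4726 0.297  0.006 ] sep 0.03060903647863669 [0.3136 0.0044 0.0662]
```

View pics/c10.png

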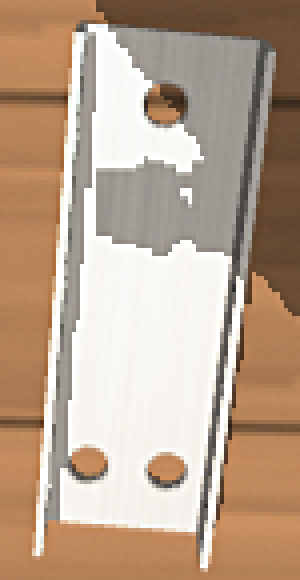

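arm_command --moves '[[[0,0.8,0,0,5.45],[0,0.9,0.2,0.9,0],[0,0.9,0.21,0.9,0],[0,0.9,0,0.81,0],[0,1,0,0,0],[0,1,0,0,0],[0,1,0,0,0],[0,1,0,0,0],[0,0.8,0,0,0],[0,0.4,0,0,0],[0,0,0,0,0],[0,0,0,0,0]]]'

```text
clock: 16.67
position: [0.4728, 0.2973, 0.1035]
ee_rot: [0.027, 0.707, -0.027, 0.707]
ft_force: [-0.3, 0.9, 0.5]
grip_width: 0.997
```

```bash
python3 - <<'E'
from a import *
st(); im,i=snap('wrist','w11')
E
```

```text
t 16.67 tcp [0.4728 0.2973 0.1035] yaw(y axis) -4.32 xdown [ 0.0002 -0.0001 -1.    ] F [-0.2744  0.9188  0.4802] w 0.997
```

View pics/w11.png

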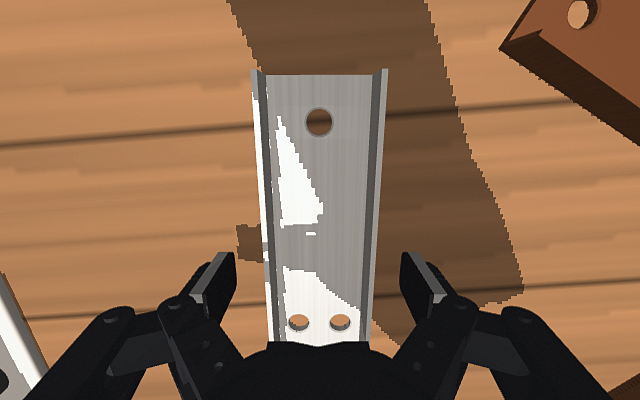

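arm_command --moves '[[[0,0.6,0,0,0],[0,0.54,0,0,0],[0,0,0,0,0],[0,0,0,0,0],[1,0,0,0,0],[1,0,0,0,0],[1,0,0,0,0],[1,0,0,0,0],[1,0,0,0,0],[1,0,0,0,0]]]' --force 50

```text
clock: 17.55
position: [0.4731, 0.2983, 0.076]
ee_rot: [0.027, 0.706, -0.026, 0.707]
ft_force: [-1.0, -1.5, 6.4]
grip_width: 0.741
```

```bash
python3 - <<'E'
from a import *
st()
E
```

```text
t 17.55 tcp [0.4731 0.2983 0.076 ] yaw(y axis) -4.26 xdown [ 0.0015  0.0015 -1.    ] F [-1.0392 -1.4574  6.4387] w 0.741
```

arm_command --moves '[[[1,-0.3,0,0,0],[1,-0.6,0,0,0],[1,-0.8,0,0,0],[1,-0.8,0,0,0],[1,-0.8,0,0,0],[1,-0.8,0,0,0],[1,-0.8,0,0,0],[1,-0.8,0,0,0],[1,-0.6,0,0,0],[1,-0.3,0,0,0],[1,0,0,0,0],[1,0,0,0,0]]]'

```text
clock: 18.55
position: [0.4722, 0.2978, 0.2392]
ee_rot: [0.026, 0.707, -0.026, 0.707]
ft_force: [-0.3, -0.7, -2.8]
grip_width: 0.737
```

```bash
python3 - <<'E'
from a import *
o,M=st(); im,i=snap('wrist','w12')
cv2.imwrite('pics/c12.png',cv2.resize(im[80:170,220:420],None,fx=4,fy=4,interpolation=0)[:,:,::-1])
E
```

```text
t 18.55 tcp [0.4722 0.2978 0.2392] yaw(y axis) -4.26 xdown [-0.0001  0.0002 -1.    ] F [-0.2728 -0.669  -2.7568] w 0.737
```

View pics/w12.png

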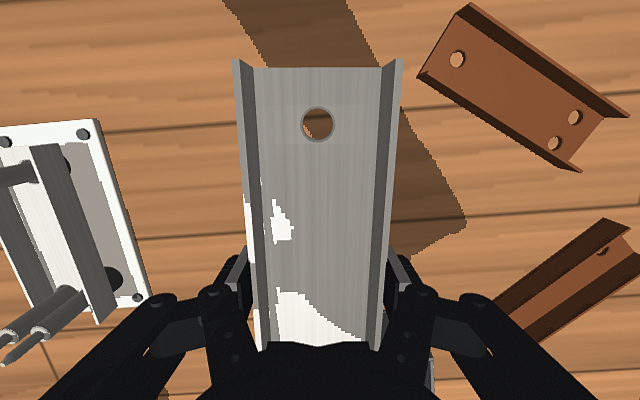

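View pics/c12.png

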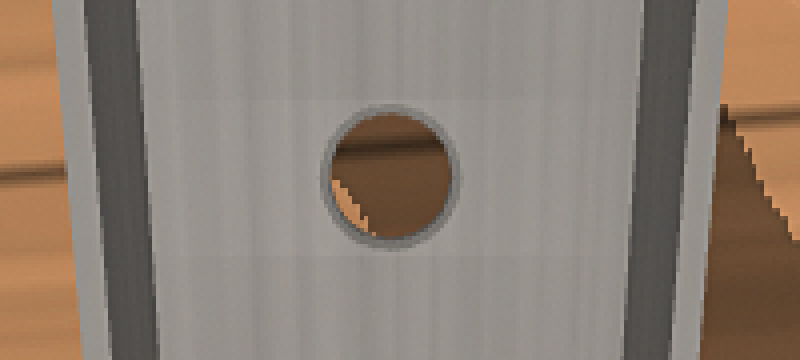

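arm_command --moves '[[[1,0,0,0,-5.36],[1,0,-0.4,0.1,0],[1,0,-0.8,0.2,0],[1,0,-1,0.2,0],[1,0,-1,0.2,0],[1,0,-1,0.2,0],[1,0,-1,0.08,0],[1,0,-1,0,0],[1,0,-1,0,0],[1,0,-1,0,0],[1,0,-1,0,0],[1,0,-0.9,0,0]]]'

```text
clock: 19.6
position: [0.5011, 0.0433, 0.2386]
ee_rot: [-0.006, 0.708, 0.005, 0.707]
ft_force: [0.6, 0.8, -3.0]
grip_width: 0.736
```

arm_command --moves '[[[1,0,-0.7,0,0],[1,0,-0.37,0,0],[1,0.2,0,0,0],[1,0.4,0,0,0],[1,0.2,0,0,0],[1,0,0,0,0],[1,0,0,0,0],[1,0,0,0,0]]]'

```text
clock: 20.27
position: [0.5023, 0.0199, 0.2193]
ee_rot: [-0.007, 0.707, 0.007, 0.707]
ft_force: [0.5, 0.3, -3.2]
grip_width: 0.74
```

```bash
cat > v.py <<'E'
from a import *
import sys
k=sys.argv[1]
im,i=snap('wrist','w'+k);o,M=st()
a=cv2.resize(im[90:160,285:350],None,fx=6,fy=6,interpolation=0)
im2,i2=snap('scene','s'+k)
b=cv2.resize(im2[160:215,275:325],None,fx=8,fy=420/55,interpolation=0)
cv2.imwrite('pics/c%s.png'%k,np.hstack([a,b])[:,:,::-1])
P=o['position']
for y in (-.015,.015):
  h=P+M@np.array([.0695,-.0008+y,.0695]); print('holepx',proj(i2,h))
  for z in (.132,.1,.06): print(y,z,proj(i2,[h[0],h[1],z]))
E
python3 v.py 13
```

```text
t 20.32 tcp [0.5024 0.0197 0.2195] yaw(y axis) 1.14 xdown [ 0.0002  0.     -1.    ] F [-0.0228 -0.4005 -2.4116] w 0.737
holepx [190.2487 289.5637]
-0.015 0.132 [193.6985 289.9102]
-0.015 0.1 [199.6517 290.5081]
-0.015 0.06 [206.7919 291.2252]
holepx [192.4656 298.1342]
0.015 0.132 [195.9069 298.3913]
0.015 0.1 [201.8445 298.8349]
0.015 0.06 [208.9647 299.3669]
```

View pics/c13.png

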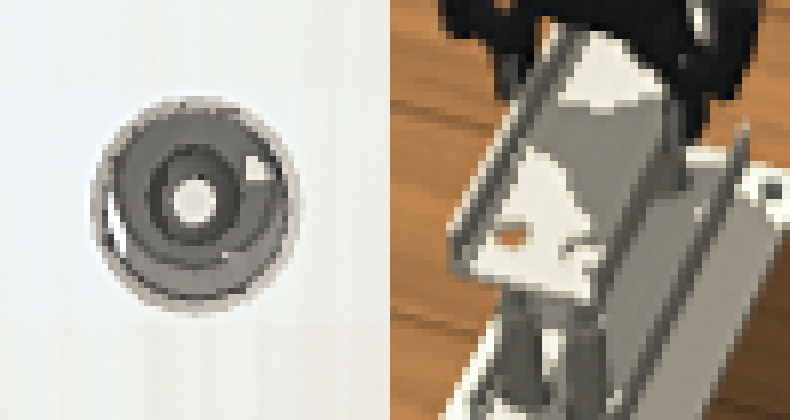

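arm_command --moves '[[[1,0.2,0,0,0],[1,0.25,0,0,0],[1,0.25,0,0,0],[1,0.25,0,0,0],[1,0.2,0,0,0],[1,0.1,0,0,0],[1,0,0,0,0],[1,0,0,0,0]]]'

```text
clock: 21.03
position: [0.5023, 0.0191, 0.1881]
ee_rot: [-0.007, 0.707, 0.007, 0.707]
ft_force: [0.6, 0.3, -3.0]
grip_width: 0.741
```

```bash
python3 v.py 14
```

```text
t 21.08 tcp [0.5024 0.0192 0.1883] yaw(y axis) 1.1 xdown [ 0.0002  0.0001 -1.    ] F [ 0.2681 -0.7321 -2.5821] w 0.74
holepx [196.1288 289.9938]
-0.015 0.132 [193.6476 289.7434]
-0.015 0.1 [199.6011 290.3443]
-0.015 0.06 [206.7418 291.065 ]
holepx [198.3356 298.4065]
0.015 0.132 [195.8611 298.2203]
0.015 0.1 [201.799  298.6671]
0.015 0.06 [208.9196 299.2028]
```

View pics/c14.png

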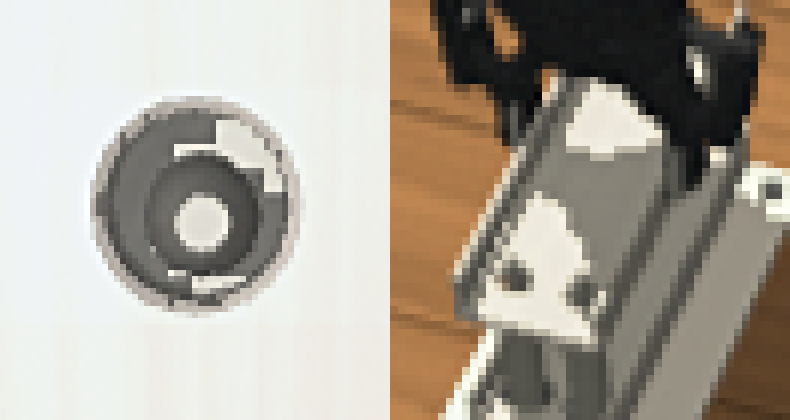

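All three pins are in their holes and the force shows only the tray's weight. I'll lower it to contact.

arm_command --moves '[[[1,0.15,0,0,0],[1,0.15,0,0,0],[1,0.1,0,0,0],[1,0.06,0,0,0],[1,0,0,0,0],[1,0,0,0,0]]]'

```text
clock: 21.63
position: [0.5023, 0.0192, 0.1766]
ee_rot: [-0.007, 0.707, 0.007, 0.707]
ft_force: [0.3, -0.1, -3.9]
grip_width: 0.737
```

arm_command --moves '[[[1,0.04,0,0,0],[1,0,0,0,0],[1,0,0,0,0]]]'

```text
clock: 21.88
position: [0.5024, 0.0192, 0.176]
ee_rot: [-0.007, 0.707, 0.007, 0.707]
ft_force: [-1.8, 0.2, 2.7]
grip_width: 0.737
```

arm_command --moves '[[[1,0.03,0,0,0],[1,0,0,0,0],[1,0,0,0,0]]]'

```text
clock: 22.13
position: [0.5025, 0.0191, 0.1759]
ee_rot: [-0.006, 0.707, 0.007, 0.707]
ft_force: [-7.1, -0.0, 13.8]
grip_width: 0.739
```

arm_command --moves '[[[1,-0.03,0,0,0],[0.6,0,0,0,0],[0,0,0,0,0],[0,0,0,0,0],[0,0,0,0,0],[0,0,0,0,0],[0,0,0,0,0],[0,-0.3,0,0,0],[0,-0.6,0,0,0],[0,-0.8,0,0,0],[0,-0.8,0,0,0],[0,-0.8,0,0,0]]]'

```text
clock: 23.13
position: [0.5022, 0.019, 0.2596]
ee_rot: [-0.007, 0.707, 0.007, 0.707]
ft_force: [0.4, 0.4, -0.6]
grip_width: 0.996
```

arm_command --moves '[[[0,-0.9,0,-0.3,0],[0,-0.9,0,-0.7,0],[0,-0.5,0,-0.7,0],[0,-0.5,0,-0.7,0],[0,0,0,-0.7,0],[0,0,0,-0.5,0],[0,0,0,0,0],[0,0,0,0,0]]]'

```text
clock: 23.8
position: [0.4124, 0.0173, 0.3288]
ee_rot: [-0.006, 0.707, 0.007, 0.708]
ft_force: [-0.1, -1.2, 0.9]
grip_width: 1.002
```

```bash
python3 - <<'E'
from a import *
im,i=snap('wrist','w15');o,M=st()
im2,i2=snap('scene','s15')
b=cv2.resize(im2[140:240,240:340],None,fx=4,fy=4,interpolation=0)
cv2.imwrite('pics/c15.png',np.hstack([im[:,160:480],b])[:,:,::-1])
E
```

```text
t 23.85 tcp [0.4127 0.0174 0.3285] yaw(y axis) 1.1 xdown [ 0.0009  0.0006 -1.    ] F [ 0.0533  0.2683 -0.5358] w 0.998
```

View pics/c15.png

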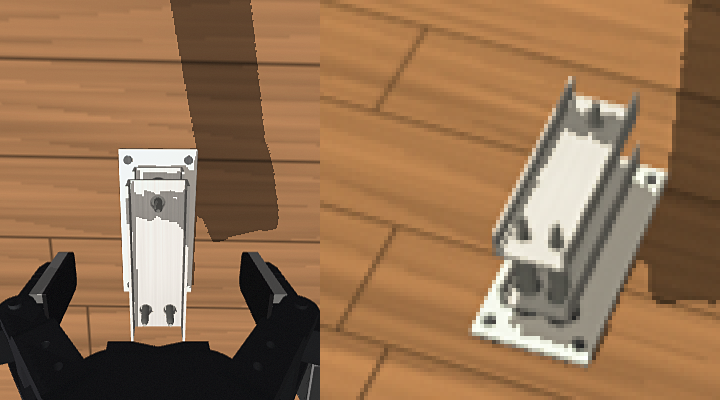

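View pics/s15.png

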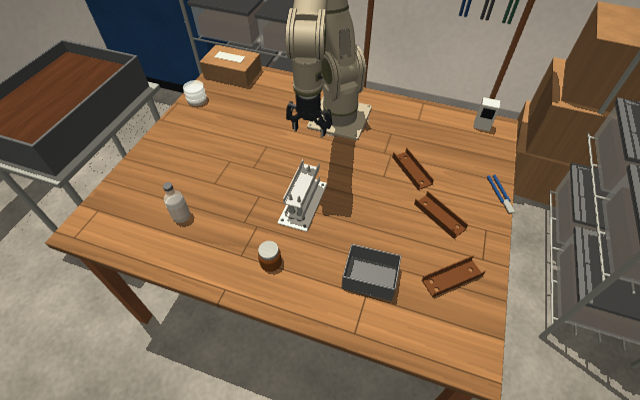

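Both trays are seated, and the height gained from grip to contact (0.0999 m) matches the shoulders. The bystanders have not moved.

```bash
python3 -c "
from a import *
st(); print(manip.hand_in())"
```

```text
t 23.9 tcp [0.4128 0.0174 0.3283] yaw(y axis) 1.09 xdown [ 0.0005  0.0001 -1.    ] F [0.19   0.9293 0.0957] w 1.001
the job is handed in; nothing more can be done
None
```

Both trays are on the stand and I handed the job in at 23.9 s. I fitted the wide-holed tray from the right side first, down to the collars. The narrow-holed tray from the left side then went over the pins onto the shoulders. Both were lowered in the gripper until I felt contact, and let go only then.

**Last checks:**
- **Heights:** Contact came 30.0 mm and 99.9 mm above the height at which each tray was gripped on the bench. The seats are at 30 and 100 mm.
- **Fit:** In the last pictures all three pins stand through the upper tray's holes, both trays look level with their open side up, and the gripper is well clear. I judged level by eye and did not measure it after release.
- **Bystanders:** The jar, mist bottle, tub and brown trays look unmoved in the last scene picture.

**What disagreed:** My first wrist-camera estimate put the stand about 4 mm too far in y. I corrected this by lining up each hole with its pin in the same picture. While seating the lower tray I pressed to about 31 N on the wrist, under the 120 N limit. No check failed.

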